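# Free the mystery-thread clamp and slide the socket tray across the gap

### The job

The green socket tray has to go to the inspection deck. Swing the red-handled clamp right out of the tray's way: nobody knows whether its screw is left- or right-handed, so feel which way gives and do not force it the tight way. Then, without lifting it or letting it sag into the gap, slide the tray across until it sits squarely against the blue fence, and leave everything else on the desk alone.

Things in the scene. Friction and masses are not known exactly. Their poses are not given: they have to be found in the camera images.
- deck_a: Loading deck: aluminium-topped stand, 140 (x) by 240 (y) mm, its flat top 50 mm above the desk, fixed. Origin: centre of its underside, at desk level. Its -y axis is the direction in which the tray must travel; the clamp's post (dark steel, radius 28 mm, 54 mm tall) stands on the desk beside its +x side.
- deck_b: Inspection deck: white-topped stand with blue sides, 180 (x) by 190 (y) mm, top 50 mm above the desk, level with and in line with the loading deck on its -y side across an open gap of 40 to 52 mm; fixed, axes parallel to the loading deck's. Origin: centre of its underside, at desk level.
- fence_face (a point): Middle of the inner face of the blue fence along the -y edge of the inspection deck; the fence is 170 mm long, 10 mm thick and stands 20 mm above the deck; this point is 10 mm above the deck.
- tray: Green open tray with steel sockets fixed in it, 120 (x) by 150 (y) mm, 0.35 to 0.7 kg, loose, starts on the loading deck. Rim 34 mm, lower edge of the 5 mm walls 6 mm above the deck; stands on two black runners along y with rounded ends. Origin: centre of its underside; its -y end leads. Axes parallel to the decks' within 0.05 rad.
- tray_front (a point): Middle of the outer face of the tray's leading (-y) wall, 20 mm above its underside.
- tray_back (a point): Middle of the outer face of the tray's trailing (+y) wall, where it can be pushed, 20 mm above its underside.
- clamp_turn (a joint): Angle of the swing clamp about its upright screw (rad, anticlockwise from above positive); starts within 0.07 of 0. One way (unknown, no visible mark) it runs up hard within 0.2 rad; the other way it turns, with steady friction of about 0.25 N m, to a hard end at 1.75, and stays where it is left. From 1.2 either way the tray's path is clear.
- clamp: The clamp's turning bar, 67 mm (centre line) above the desk: steel toe 14 mm wide reaching 62 mm from the screw, opposite it a red round handle, 18 mm thick, from 30 to 93 mm from the screw. Origin: on the screw's axis at desk level; x points along the handle. At 0 the handle points to deck_a's +x, the toe to -x, across the tray's path some 60 mm ahead of it.
- clamp_pivot (a point): On the screw's axis at the height of the bar's centre line, 67 mm above the desk; a brass nut rises 21 mm above it.
- clamp_grip (a point): On the centre line of the red handle, 68 mm from the screw's axis; only the bare desk lies beneath it.
- mug: Blue mug, 74 mm wide, 90 mm tall, loose bystander, standing beside the loading deck. Origin: centre of its underside.
- parts_box: Clear parts box, 110 by 65 by 35 mm, loose bystander beside the inspection deck. Origin: centre of its underside.
- screwdriver: Screwdriver with a red handle lying on the desk, loose bystander.
- wrench: Steel wrench lying on the desk, loose bystander.
- tape: Yellow tape roll, 90 mm across, 22 mm high, lying flat, loose bystander. Origin: centre of its underside.
- can: Red can, 54 mm across, 150 mm tall, standing, loose bystander. Origin: centre of its underside.
- strut: Black strut with aluminium ends, 194 by 34 by 34 mm, lying on the desk, loose bystander. Origin: centre of its underside.
Not all that is in view belongs to the job. What is meant by the tray is not white or yellow, and is the larger of those in its own colour.

How it is judged:
By the outcome, as a careful person would: the job done as asked, in the order asked, and still so for the second after the job is handed in, with the robot touching nothing.
It also fails if it takes over 72 s, if anything falls off the work surface, if the arm or the gripper's body presses on something with over 40 N, if the wrist force passes 120 N, or if a joint passes its speed limit or range.

### The arm

A 7-joint arm with a two-finger parallel gripper is mounted at the origin on the work surface. World frame = base frame: x ahead of the robot, y to its left, z up, the work surface at z = 0. Lengths are in m, angles in rad, forces in N, time in s.
With the tool pointing down it reaches from about 0.35 to 0.9 m from the base axis. Payload 8.1 kg.
Tool frame: the origin (TCP) lies at the very end of the fingers, on their centre line; the grasp point (between the pads) lies 19 mm behind it; z points along the fingers, y is the line along which they close (so a half turn about z gives the same grasp; the last joint's range is limited). The gripper opens to 85 mm and grips with 20 to 120 N. Pads are 22 mm wide; open, the fingers measure 114 mm over their backs; the gripper's body (76 mm by 85 mm) begins 54 mm behind the grasp point. The pads swing forward as they close: fully open they stand 13 mm farther back than shut.
Start: joints at [1.055, 0.434, 0.025, 1.573, -0.012, 1.134, -0.075], TCP at [0.251, -0.573, 0.231] pointing down, gripper open.
Joint ranges: [-2.62, 2.62], [-0.44, 2.09], [-1.27, 1.32], [0.08, 2.57], [-1.32, 4.46], [0.12, 2], [-2.74, 2.74]. Speed limits (rad/s): [2.22, 2.22, 3.01, 3.01, 3.14, 3.14, 3.14].

### API

Orientations are given as [roll, pitch, yaw] about the fixed x, y, z axes, in that order (R = Rz(yaw) Ry(pitch) Rx(roll)).
In Python, from station import monitor, eyes, bot gives the robot as it stands.
- The arm moves only by the tool arm_command, never from a script. Its argument "motion" is text: rows parted by semicolons, each of 6 numbers parted by spaces: the shift along the tool's x, y, z in m, then the turn, a rotation vector about the tool's x, y, z in rad. A call has 1 to 10 rows; each row is the pose to reach, as a shift and turn from the pose commanded when the call began, along the tool's axes at that moment; what a row does not reach only later rows make up. A row lasts 1/8 s, in which the tool goes at most 62.5 mm and 10.7 degrees, less where a joint would pass 70% of its speed; a pose out of reach is approached as far as the arm can. A call with a gripper value outside its range is refused whole. "grip" is the finger opening in m, from 0 to 0.0854, set as the call begins (left out, the last holds). The fingers move at their own pace and stop on an object; "grip_force" is the grip in N (left out, the last holds). Time passes only in rows, so rows that repeat a pose let the fingers close. It gives the time, the measured TCP pose, the force, the opening and the grip force at its end, in the units of the state.
- monitor.get_state(): the state, without advancing time (a new reading comes with each control period).
- eyes.read_camera(name): name is "scene" or "top"; returns a dict with "color" (420x560x3 uint8, red, green, blue), "vfov" (degrees; the focal length in pixels is half the picture's height over the tangent of half this angle, whatever the lens; pixels are square), "cx", "cy" (the principal point, pixels), "extrinsics" (4x4, takes a point from world to camera coordinates). Camera axes: x right, y up, looking along -z (the intrinsics and any distortion apply to the point x, -y, -z); pixel columns grow to the right and rows downward; lengths in m; the calibration is good to about 2 mm. A picture is of the moment at which its call begins. There is no depth.
- bot.close_job(): hands the job in; it is judged then, once.
Trained networks look in the newest picture that a camera, given by its name, has taken for a name from the list of things; names that differ only in an ending like _2 or _b are one class to them, and where a whole thing is asked for, a point or a joint stands for the part that bears it (a point fixed in the world has none). Each returns a list of dicts, best first, with "score" (0 to 1); they miss things now and then, are a little off and sometimes report something else, mostly with a low value. They report only what shows in the picture. A call takes as long as a camera call. They do not tell look-alikes from the thing itself.
- eyes.masks_of(camera, thing): "pixels" (420x560 bool, what is visible of it).
- eyes.pinpoint(camera, thing): "centre" ([x, y, z] in m, in the coordinates of the camera as it stood for that picture, good to about 4 mm: a listed point, or the origin of a listed thing).
The state is a dict: "t": time; "joint_positions": joint angles; "joint_vel": joint speeds; "joint_efforts": joint torques, N m; "ee_pos": TCP position; "tool_rot": TCP orientation; "contact_force": force on the tool from outside, world axes, zero at the start; "wrist_torque": the same for the moment, N m; "gripper_width": opening from 0.0 (shut) to 1.0 (fully open); "finger_force": force on a finger pad.
Only numpy, scipy, OpenCV 4.12 (cv2) and the standard library are available. Lean on these libraries where they do the work, as an engineer would, in place of code of your own. Each camera call takes 0.05 s, during which the arm holds its last target. There are 200 camera calls.

## Working session

There is one attempt and no reset: what is moved stays moved. The work goes in short steps, Python scripts to look and compute and a tool call to move; the robot and the scene stay as the last step left them, time stands still between calls to the robot, and variables do not carry over. Pictures are saved under pics/ and viewed, at most 10 in all, crops included, and the job is handed in when it is done.

Besides the shell and the picture viewer there is one more tool, called after "Request:" in YAML: its name, and indented under it one key for each argument. arm_command: Moves the arm, as the interface text tells. Its arguments: {"type":"object","properties":{"motion":{"type":"string"},"grip":{"type":"number"},"grip_force":{"type":"number"}},"required":["motion"]}

```bash
mkdir -p pics
cat > h.py <<'E'
import numpy as np,cv2
from station import monitor,eyes,bot
def w(cam,p):
    E=np.array(cam["extrinsics"]); return (np.linalg.inv(E)@np.r_[p,1])[:3]
def find(names,cams=("scene","top"),n=2):
    for c in cams:
        im=eyes.read_camera(c)
        for t in names:
            for d in eyes.pinpoint(c,t)[:n]:
                print(c,t,round(d["score"],2),w(im,d["centre"]).round(3))
def snap(c,f):
    im=eyes.read_camera(c); cv2.imwrite("pics/"+f,im["color"][:,:,::-1]); return im
E
python3 - <<'E'
from h import *
for c in("scene","top"):
    im=snap(c,c+"0.png"); print(c,im["vfov"],im["cx"],im["cy"],np.array(im["extrinsics"]).round(3).tolist(),[k for k in im])
find(["deck_a","deck_b","fence_face","tray","tray_front","tray_back","clamp","clamp_pivot","clamp_grip","mug","parts_box","can","tape","strut","screwdriver","wrench"])
s=monitor.get_state();print({k:np.round(v,3).tolist() for k,v in s.items()})
E
```

```text
scene 47.8095133671533 273.9024260467999 209.6674400166257 [[-0.685, 0.729, -0.02, 0.361], [-0.52, -0.469, 0.714, 0.229], [0.511, 0.499, 0.7, -1.783], [0.0, 0.0, 0.0, 1.0]] ['color', 'vfov', 'cx', 'cy', 'extrinsics']
top 45.97940311048974 287.93939214328566 200.86412584692567 [[0.002, -1.0, 0.013, -0.015], [0.984, 0.004, 0.179, -0.528], [-0.179, 0.012, 0.984, -1.47], [0.0, 0.0, 0.0, 1.0]] ['color', 'vfov', 'cx', 'cy', 'extrinsics']
scene deck_a 0.73 [ 0.47   0.072 -0.   ]
scene deck_a 0.64 [ 0.449 -0.189  0.001]
scene deck_b 0.73 [ 0.47   0.072 -0.   ]
scene deck_b 0.64 [ 0.449 -0.189  0.001]
scene fence_face 0.96 [ 0.447 -0.279  0.058]
scene fence_face 0.25 [ 0.774 -0.099  0.002]
scene tray 0.77 [0.535 0.312 0.003]
scene tray 0.65 [ 0.234 -0.255 -0.001]
scene tray_front 0.89 [0.57  0.348 0.02 ]
scene tray_front 0.88 [0.329 0.243 0.019]
scene tray_back 0.73 [0.489 0.189 0.073]
scene tray_back 0.71 [ 0.194 -0.284  0.014]
scene clamp 0.78 [ 0.561 -0.037 -0.002]
scene clamp_grip 0.55 [ 0.629 -0.048  0.072]
scene mug 0.88 [ 0.666  0.183 -0.002]
scene mug 0.63 [ 0.443 -0.278  0.062]
scene
[... 977 characters left out ...]
64 [0.668 0.178 0.   ]
top parts_box 0.81 [ 0.624 -0.259 -0.   ]
top can 0.81 [0.646 0.449 0.001]
top tape 0.66 [ 0.78  -0.1    0.003]
top strut 0.58 [ 0.572 -0.48   0.003]
top screwdriver 0.78 [0.754 0.091 0.   ]
top wrench 0.57 [ 0.5    0.463 -0.004]
top wrench 0.49 [0.471 0.034 0.068]
{'t': 1.8, 'joint_positions': [1.055, 0.434, 0.025, 1.573, -0.012, 1.134, -0.075], 'joint_vel': [-0.001, -0.002, -0.0, -0.001, 0.001, -0.0, -0.002], 'joint_efforts': [0.0, -67.028, 1.024, -31.656, 0.016, 0.002, -0.0], 'ee_pos': [0.251, -0.573, 0.231], 'tool_rot': [3.142, -0.0, 0.413], 'contact_force': [0.185, 0.327, -0.021], 'wrist_torque': [0.004, 0.042, -0.001], 'finger_force': 0.0, 'gripper_width': 0.996}
```

View pics/scene0.png

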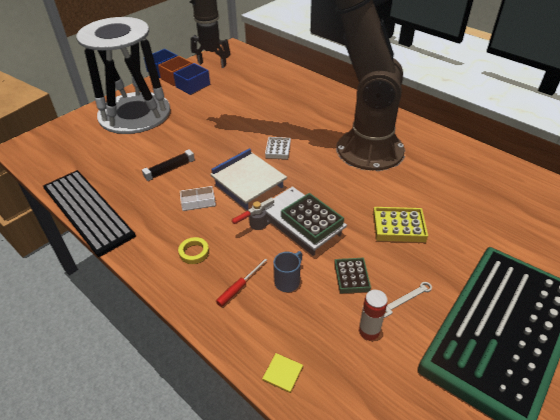

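View pics/top0.png

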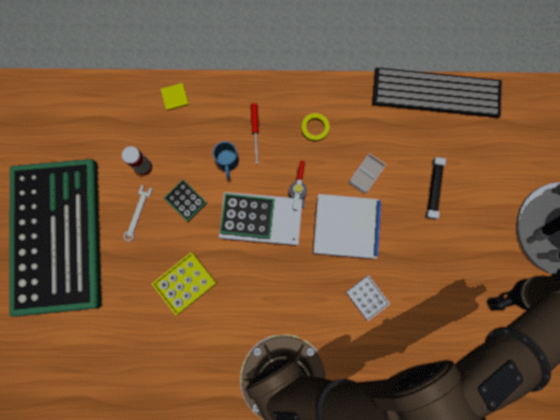

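The scene view shows the tray (310,215) on the loading deck, the clamp (258,212) and the fenced deck (250,178). The smaller green tray at (352,275) is a decoy. The top view agrees: tray (247,216), clamp (298,188), fence (379,228). Next I'll refine the yaws and work out the first move.

```bash
cat >> h.py <<'E'
from scipy.spatial.transform import Rotation as Ro
def plane(im,uv,z):
    f=210/np.tan(np.radians(im["vfov"]/2)); E=np.array(im["extrinsics"])
    uv=np.asarray(uv,float); d=np.c_[(uv[:,0]-im["cx"])/f,-(uv[:,1]-im["cy"])/f,-np.ones(len(uv))]@E[:3,:3]
    o=-E[:3,:3].T@E[:3,3]; return (o+d*((z-o[2])/d[:,2])[:,None])[:,:2]
def move(p,yaw):
    s=monitor.get_state(); R=Ro.from_euler("xyz",s["tool_rot"])
    print("shift",R.inv().apply(np.array(p)-s["ee_pos"]).round(4),"turn",(R.inv()*Ro.from_euler("xyz",[np.pi,0,yaw])).as_rotvec().round(3))
def rect(thing,near,z):
    im=eyes.read_camera("top")
    for d in eyes.masks_of("top",thing):
        v,u=np.nonzero(d["pixels"])
        P=plane(im,np.c_[u+.0,v+.0],z)
        if np.linalg.norm(P.mean(0)-near)<.05:
            c,sz,a=cv2.minAreaRect((P*1000).astype(np.float32)); print(thing,round(d["score"],2),np.round(c,1),np.round(sz,1),round(a,2))
E
python3 - <<'E'
from h import *
rect("deck_b",[.455,-.19],.05);rect("deck_a",[.471,.07],.05);rect("tray",[.475,.109],.084);rect("fence_face",[.445,-.28],.07)
move([.63,-.115,.20],1.5)
E
```

```text
deck_b 0.56 [ 452.2 -192.9] [196.1 184. ] 85.02
tray 0.87 [477.6 110.4] [156.4 125. ] 84.14
shift [ 0.531  -0.267   0.0313] turn [-0.     0.    -1.087]
```

Request:
arm_command:
  motion: "0.053 -0.027 0.003 0 0 -0.11;0.106 -0.053 0.006 0 0 -0.22;0.16 -0.08 0.009 0 0 -0.33;0.212 -0.107 0.012 0 0 -0.44;0.265 -0.134 0.015 0 0 -0.55;0.318 -0.16 0.018 0 0 -0.66;0.371 -0.187 0.021 0 0 -0.77;0.425 -0.214 0.025 0 0 -0.88;0.478 -0.24 0.028 0 0 -0.98;0.531 -0.267 0.031 0 0 -1.087"
  grip: 0

```text
t: 3.45
ee_pos: [0.6312, -0.1137, 0.2003]
tool_rot: [3.141, 0.0, 1.503]
contact_force: [0.4, -1.1, 0.4]
gripper_width: 0.004
finger_force: 0.0
```

Run:
```python
from h import *
s=monitor.get_state();print(s["t"],s["ee_pos"],s["tool_rot"],s["contact_force"],s["gripper_width"])
find(["clamp_pivot","clamp_grip","parts_box"])
move([.625,-.092,.052],1.5)
```

```text
3.45 [ 0.63118578 -0.1137094   0.2003492 ] [3.14120810e+00 3.50658258e-04 1.50255363e+00] [ 0.38855567 -1.05992947  0.39830769] 0.0044971691045539545
scene clamp_pivot 0.9 [ 0.557 -0.037  0.07 ]
scene clamp_grip 0.91 [ 0.63  -0.051  0.076]
scene parts_box 0.77 [ 0.624 -0.258 -0.003]
scene parts_box 0.72 [ 0.446 -0.277  0.06 ]
top clamp_pivot 0.64 [ 0.562 -0.04   0.068]
top clamp_pivot 0.28 [ 0.453 -0.193  0.001]
top clamp_grip 0.85 [ 0.629 -0.053  0.066]
top parts_box 0.48 [0.477 0.11  0.046]
top parts_box 0.46 [ 0.625 -0.259 -0.001]
shift [ 0.0245 -0.0062  0.1484] turn [-0.     0.001 -0.003]
```

Request:
arm_command:
  motion: "0.005 -0.002 0.05 0 0 0;0.01 -0.004 0.1 0 0 0;0.016 -0.006 0.148 0 0 0;0.022 -0.006 0.148 0 0 0;0.029 -0.006 0.148 0 0 0;0.034 -0.006 0.148 0 0 0;0.036 -0.006 0.148 0 0 0"

```text
t: 4.72
ee_pos: [0.6277, -0.0782, 0.0541]
tool_rot: [3.139, 0.0, 1.5]
contact_force: [-0.9, 0.3, -1.2]
gripper_width: -0.003
finger_force: 0.0
```

Request:
arm_command:
  motion: "0.003 0 0 0 0 0;0.006 0 0 0 0 0;0.009 0 0 0 0 0;0.009 0 0 0 0 0"

```text
t: 5.22
ee_pos: [0.6275, -0.0701, 0.0524]
tool_rot: [3.141, 0.001, 1.499]
contact_force: [1.2, -2.1, 1.4]
gripper_width: -0.003
finger_force: 1.0
```

Request:
arm_command:
  motion: "0.003 0 0 0 0 0;0.005 0 0 0 0 0;0.005 0 0 0 0 0"

```text
t: 5.6
ee_pos: [0.6281, -0.0647, 0.0524]
tool_rot: [3.141, 0.0, 1.5]
contact_force: [1.7, -3.7, 1.0]
gripper_width: -0.004
finger_force: 1.6
```

Request:
arm_command:
  motion: "0.003 0 0 0 0 0;0.005 0 0 0 0 0;0.005 0 0 0 0 0"

```text
t: 5.98
ee_pos: [0.6284, -0.0597, 0.0524]
tool_rot: [3.141, 0.0, 1.5]
contact_force: [3.5, -3.1, 0.6]
gripper_width: 0.002
finger_force: 1.7
```

Request:
arm_command:
  motion: "0.003 0 0 0 0 0;0.006 0 0 0 0 0;0.008 0 0 0 0 0;0.008 0 0 0 0 0"

```text
t: 6.48
ee_pos: [0.6287, -0.0515, 0.0523]
tool_rot: [3.141, -0.0, 1.5]
contact_force: [2.7, -2.7, 0.3]
gripper_width: -0.0
finger_force: 1.6
```

Run:
```python
from h import *
s=monitor.get_state();R=Ro.from_euler("xyz",s["tool_rot"]);print(s["joint_positions"].round(2) if hasattr(s["joint_positions"],"round") else s["joint_positions"])
for i,t in enumerate(np.linspace(.2,1.4,9)):
    u=np.array([np.cos(t),np.sin(t),0]);n=np.array([-u[1],u[0],0])
    p=np.array([.561,-.039,.0523])+.068*u-.02*n
    print((R.inv().apply(p-s["ee_pos"])).round(3),round(-(t-.2)*1.2-.03,2))
```

```text
[ 0.21  0.66 -0.32  1.71  0.27  0.82 -0.3 ]
[0.007 0.002 0.   ] -0.03
[0.017 0.002 0.   ] -0.21
[ 0.028 -0.     0.   ] -0.39
[ 0.038 -0.004  0.   ] -0.57
[ 0.047 -0.009  0.   ] -0.75
[ 0.055 -0.016  0.   ] -0.93
[ 0.062 -0.024  0.   ] -1.11
[ 0.069 -0.032  0.   ] -1.29
[ 0.073 -0.042  0.   ] -1.47
```

Request:
arm_command:
  motion: "0.007 0.002 0 0 0 -0.04;0.017 0.002 0 0 0 -0.21;0.028 0 0 0 0 -0.38;0.038 -0.004 0 0 0 -0.56;0.047 -0.009 0 0 0 -0.74"

```text
t: 7.1
ee_pos: [0.6222, -0.0042, 0.0521]
tool_rot: [-3.14, -0.0, 2.246]
contact_force: [1.0, -4.7, -0.3]
gripper_width: -0.003
finger_force: 2.0
```

Request:
arm_command:
  motion: "0 0 0 0 0 0"

```text
t: 7.22
ee_pos: [0.6219, -0.0031, 0.052]
tool_rot: [-3.141, -0.002, 2.24]
contact_force: [0.3, 0.0, 0.1]
gripper_width: 0.004
finger_force: 0.0
```

Run:
```python
from h import *
s=monitor.get_state();R=Ro.from_euler("xyz",s["tool_rot"])
for i,t in enumerate(np.linspace(.95,1.43,4)):
    u=np.array([np.cos(t),np.sin(t),0]);n=np.array([-u[1],u[0],0])
    p=np.array([.561,-.039,.0523])+.068*u-.02*n
    print((R.inv().apply(p-s["ee_pos"])).round(3),round(s["tool_rot"][2]-(t+1.57),2))
```

```text
[ 0.009  0.001 -0.   ] -0.28
[ 0.021  0.    -0.   ] -0.44
[ 0.032 -0.003 -0.   ] -0.6
[ 0.042 -0.007 -0.   ] -0.76
```

Request:
arm_command:
  motion: "0.005 0 0 0 0 -0.15;0.009 0.001 0 0 0 -0.28;0.015 0.001 0 0 0 -0.36;0.021 0 0 0 0 -0.44;0.032 -0.003 0 0 0 -0.6;0.042 -0.007 0 0 0 -0.76;0.042 -0.007 0 0 0 -0.76"

```text
t: 8.1
ee_pos: [0.5907, 0.0253, 0.0523]
tool_rot: [3.141, -0.001, 2.997]
contact_force: [-0.8, 0.2, 0.4]
gripper_width: -0.002
finger_force: 0.0
```

Run:
```python
from h import *
find(["clamp_pivot","clamp_grip"],n=1)
```

```text
scene clamp_pivot 0.6 [ 0.559 -0.039  0.068]
scene clamp_grip 0.52 [0.57  0.029 0.071]
top clamp_pivot 0.41 [0.483 0.182 0.069]
top clamp_grip 0.45 [0.574 0.023 0.064]
```

Request:
arm_command:
  motion: "-0.015 0 0 0 0 0;-0.02 0 -0.05 0 0 0;-0.02 0 -0.11 0 0 0;-0.02 0 -0.148 0 0 0;-0.02 0 -0.148 0 0 0"

```text
t: 9.02
ee_pos: [0.6129, 0.0223, 0.2037]
tool_rot: [3.14, 0.006, 2.998]
contact_force: [-0.4, -0.6, -0.4]
gripper_width: -0.004
finger_force: 0.0
```

Run:
```python
from h import *
move([.487,.23,.2],1.49)
rect("tray",[.475,.109],.084);find(["tray_back","tray","deck_a"])
```

```text
shift [0.1543 0.1875 0.0032] turn [0.005 0.003 1.508]
tray 0.8 [476.1 109.7] [152.8 125.2] 83.8
scene tray_back 0.89 [0.487 0.188 0.073]
scene tray_back 0.85 [ 0.195 -0.285  0.01 ]
scene tray 0.88 [0.278 0.307 0.003]
scene tray 0.8 [0.477 0.11  0.049]
scene deck_a 0.96 [ 0.45  -0.19  -0.002]
scene deck_a 0.71 [ 0.473  0.074 -0.001]
top tray_back 0.91 [0.495 0.27  0.02 ]
top tray_back 0.86 [0.483 0.183 0.071]
top tray 0.91 [ 0.28   0.299 -0.001]
top tray 0.71 [ 0.538  0.309 -0.003]
top deck_a 0.67 [ 0.473  0.068 -0.002]
```

Request:
arm_command:
  motion: "0.015 0.019 0 0 0 0.15;0.031 0.038 0 0 0 0.31;0.047 0.056 0 0 0 0.47;0.062 0.073 0 0 0 0.62;0.078 0.091 0 0 0 0.77;0.094 0.11 0 0 0 0.92;0.11 0.128 0.003 0 0 1.07;0.125 0.147 0.003 0 0 1.22;0.14 0.16 0.003 0 0 1.37;0.152 0.17 0.003 0 0 1.505"
  grip: 0.07

```text
t: 10.78
ee_pos: [0.484, 0.2123, 0.1972]
tool_rot: [-3.141, -0.0, 1.491]
contact_force: [-0.1, 0.7, 0.6]
gripper_width: 0.818
finger_force: 0.0
```

Run:
```python
from h import *
s=monitor.get_state();print(s["ee_pos"],s["tool_rot"],s["gripper_width"])
move([.4845,.213,.058],1.494)
```

```text
[0.48398501 0.21233859 0.19722913] [-3.14138583e+00 -1.51144704e-04  1.49104164e+00] 0.8182023613340005
shift [0.0007 0.0005 0.1392] turn [-0.    -0.    -0.003]
```

Request:
arm_command:
  motion: "0 0 0.05 0 0 0;0 0 0.1 0 0 0;0 0 0.139 0 0 0;0 0 0.139 0 0 0;-0.008 0 0.139 0 0 0;-0.014 0 0.139 0 0 0;-0.018 0 0.139 0 0 0;-0.022 0 0.139 0 0 0"

```text
t: 11.78
ee_pos: [0.484, 0.1912, 0.0599]
tool_rot: [3.139, -0.003, 1.495]
contact_force: [-0.5, 6.2, 5.5]
gripper_width: 0.82
finger_force: 3.1
```

Run:
```python
from h import *
im=snap("scene","s1.png");c=im["color"][130:290,190:380];cv2.imwrite("pics/s1c.png",cv2.resize(c[:,:,::-1],None,fx=4,fy=3.7))
```

```text
(no output)
```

View pics/s1c.png

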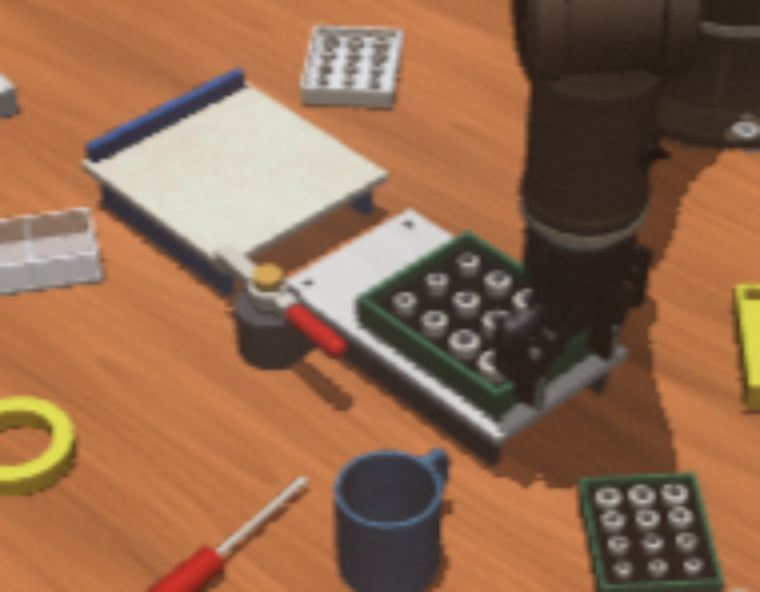

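The clamp is clear: in the crop its handle points along the deck's +y at (320,330) and its toe is beyond the tray's path. The fingers stand at the tray's back wall (530,370). I'll raise the tool 2 mm and start pushing gently.

Request:
arm_command:
  motion: "0 0 0 0 0 0;-0.003 0 -0.001 0 0 0;-0.006 0 -0.002 0 0 0;-0.01 0 -0.002 0 0 0"

```text
t: 12.32
ee_pos: [0.4821, 0.1788, 0.0601]
tool_rot: [-3.141, 0.001, 1.494]
contact_force: [-0.1, 2.2, -0.4]
gripper_width: 0.82
finger_force: 1.0
```

Request:
arm_command:
  motion: "-0.008 0 0 0 0 0;-0.018 0 0 0 0 0;-0.03 0 0 0 0 0;-0.042 0 0 0 0 0;-0.054 0 0 0 0 0;-0.066 0 0 0 0 0;-0.078 0 0 0 0 0;-0.09 0 0 0 0 0;-0.102 0 0 0 0 0;-0.11 0 0 0 0 0"

```text
t: 13.58
ee_pos: [0.4739, 0.069, 0.0603]
tool_rot: [3.142, 0.0, 1.494]
contact_force: [-0.2, 2.9, -0.4]
gripper_width: 0.821
finger_force: 1.3
```

Run:
```python
from h import *
im=snap("scene","s2.png");c=im["color"][130:290,190:380];cv2.imwrite("pics/s2c.png",cv2.resize(c[:,:,::-1],None,fx=4,fy=3.7))
find(["tray","tray_front","clamp_grip"]);rect("tray",[.468,0],.084)
```

```text
scene tray 0.93 [0.533 0.306 0.002]
scene tray 0.92 [ 0.464 -0.018  0.05 ]
scene tray_front 0.96 [ 0.465 -0.089  0.073]
scene tray_front 0.84 [ 0.277 -0.224  0.016]
scene clamp_grip 0.62 [0.573 0.03  0.071]
top tray 0.94 [ 0.24  -0.257  0.004]
top tray 0.59 [ 0.536  0.309 -0.002]
top tray_front 0.72 [0.568 0.344 0.012]
top tray_front 0.63 [ 0.281 -0.226  0.016]
top clamp_grip 0.54 [0.574 0.027 0.067]
```

View pics/s2c.png

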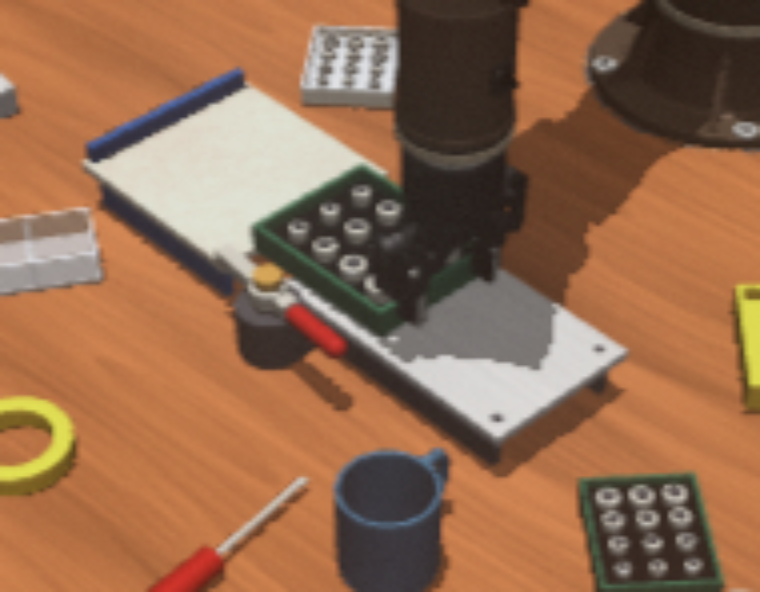

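The tray is level and square and just reaching deck B, with its leading edge at (255,230) to (360,170) in the crop. It clears the clamp toe, so I'll push on.

Request:
arm_command:
  motion: "-0.006 0 0 0 0 0;-0.014 0 0 0 0 0;-0.024 0 0 0 0 0;-0.036 0 0 0 0 0;-0.048 0 0 0 0 0;-0.06 0 0 0 0 0;-0.07 0 0 0 0 0;-0.08 0 0 0 0 0;-0.088 0 0 0 0 0;-0.092 0 0 0 0 0"

```text
t: 15.38
ee_pos: [0.4669, -0.0224, 0.0603]
tool_rot: [-3.142, 0.0, 1.494]
contact_force: [-0.8, 4.4, -0.2]
gripper_width: 0.816
finger_force: 1.7
```

Request:
arm_command:
  motion: "-0.006 0 0 0 0 0;-0.014 0 0 0 0 0;-0.024 0 0 0 0 0;-0.036 0 0 0 0 0;-0.048 0 0 0 0 0;-0.058 0 0 0 0 0;-0.066 0 0 0 0 0;-0.072 0 0 0 0 0;-0.075 0 0 0 0 0"

```text
t: 16.5
ee_pos: [0.4612, -0.0969, 0.0603]
tool_rot: [-3.142, -0.0, 1.495]
contact_force: [0.0, 3.9, 1.9]
gripper_width: 0.826
finger_force: 2.1
```

Run:
```python
from h import *
im=snap("scene","s3.png");c=im["color"][130:290,190:380];cv2.imwrite("pics/s3c.png",cv2.resize(c[:,:,::-1],None,fx=4,fy=3.7))
find(["tray_front","fence_face"],n=4)
```

```text
scene tray_front 0.8 [0.572 0.349 0.017]
scene tray_front 0.65 [ 0.454 -0.253  0.072]
scene tray_front 0.65 [0.325 0.244 0.019]
scene tray_front 0.47 [ 0.278 -0.222  0.015]
top tray_front 0.75 [0.33  0.241 0.02 ]
top tray_front 0.48 [ 0.452 -0.259  0.07 ]
top fence_face 0.69 [ 0.443 -0.278  0.06 ]
```

View pics/s3c.png

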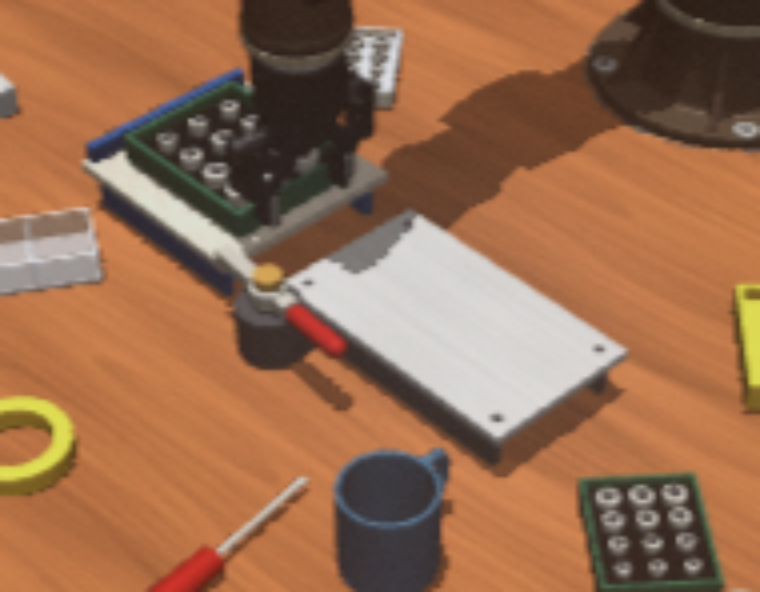

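The tray is on deck B, about 20 mm from the fence (front edge at (130,135) to (240,85) in the crop), and the clamp hasn't been touched.

Request:
arm_command:
  motion: "-0.003 0 0 0 0 0;-0.007 0 0 0 0 0;-0.011 0 0 0 0 0;-0.014 0 0 0 0 0;-0.016 0 0 0 0 0;-0.017 0 0 0 0 0"

```text
t: 17.6
ee_pos: [0.4598, -0.1138, 0.0603]
tool_rot: [-3.141, -0.0, 1.495]
contact_force: [0.8, 1.8, -1.2]
gripper_width: 0.824
finger_force: 1.0
```

Request:
arm_command:
  motion: "-0.001 0 0 0 0 0;-0.002 0 0 0 0 0;-0.003 0 0 0 0 0"

```text
t: 17.98
ee_pos: [0.4601, -0.1151, 0.0604]
tool_rot: [3.141, -0.002, 1.495]
contact_force: [1.9, 11.5, 0.4]
gripper_width: 0.821
finger_force: 5.2
```

Request:
arm_command:
  motion: "-0.001 0 0 0 0 0;-0.002 0 0 0 0 0;-0.002 0 0 0 0 0"

```text
t: 18.35
ee_pos: [0.4606, -0.1151, 0.0605]
tool_rot: [3.14, -0.004, 1.497]
contact_force: [1.1, 14.9, -0.6]
gripper_width: 0.821
finger_force: 7.5
```

Run:
```python
from h import *
s=monitor.get_state();print(s["contact_force"],s["wrist_torque"],s["tool_rot"])
```

```text
[ 1.10848558 14.93539445 -0.58529107] [ 3.06285952 -0.31916294 -0.54955627] [ 3.14001855 -0.00393013  1.49680853]
```

Request:
arm_command:
  motion: "0.005 0 0 0 0 0;0.015 0 0 0 0 0;0.03 0 0 0 0 0;0.04 0 -0.03 0 0 0;0.05 0 -0.08 0 0 0;0.08 0 -0.13 0 0 0;0.13 0 -0.18 0 0 0;0.19 0 -0.2 0 0 0;0.25 0 -0.2 0 0 0;0.3 0 -0.2 0 0 0"

```text
t: 19.6
ee_pos: [0.482, 0.1834, 0.2611]
tool_rot: [3.14, -0.0, 1.495]
contact_force: [0.7, -0.9, -0.2]
gripper_width: 0.818
finger_force: 0.0
```

Run:
```python
from h import *
im=snap("scene","s4.png");c=im["color"][130:290,190:380];cv2.imwrite("pics/s4c.png",cv2.resize(c[:,:,::-1],None,fx=4,fy=3.7))
im=snap("top","t4.png");c=im["color"][170:280,210:400];cv2.imwrite("pics/t4c.png",cv2.resize(c[:,:,::-1],None,fx=4,fy=4))
find(["tray_front","tray","clamp_grip","mug"],n=3);rect("tray",[.452,-.2],.084)
```

```text
scene tray_front 0.93 [ 0.45  -0.27   0.074]
scene tray_front 0.84 [0.572 0.347 0.018]
scene tray_front 0.84 [ 0.276 -0.226  0.015]
scene tray 0.98 [0.535 0.309 0.004]
scene tray 0.87 [ 0.234 -0.258  0.001]
scene tray 0.72 [ 0.454 -0.201  0.049]
scene clamp_grip 0.67 [0.575 0.03  0.072]
scene clamp_grip 0.27 [ 0.454 -0.201  0.05 ]
scene mug 0.85 [ 0.669  0.182 -0.003]
top tray_front 0.78 [ 0.45  -0.279  0.069]
top tray_front 0.73 [0.571 0.344 0.02 ]
top tray_front 0.66 [0.33  0.241 0.019]
top tray 0.92 [ 0.239 -0.254  0.001]
top tray 0.85 [ 0.28   0.298 -0.004]
top tray 0.79 [ 0.452 -0.203  0.046]
top clamp_grip 0.8 [0.572 0.024 0.064]
top mug 0.7 [0.668 0.179 0.001]
tray 0.6 [ 456.  -199.9] [153.4 122.9] 85.69
```

View pics/s4c.png

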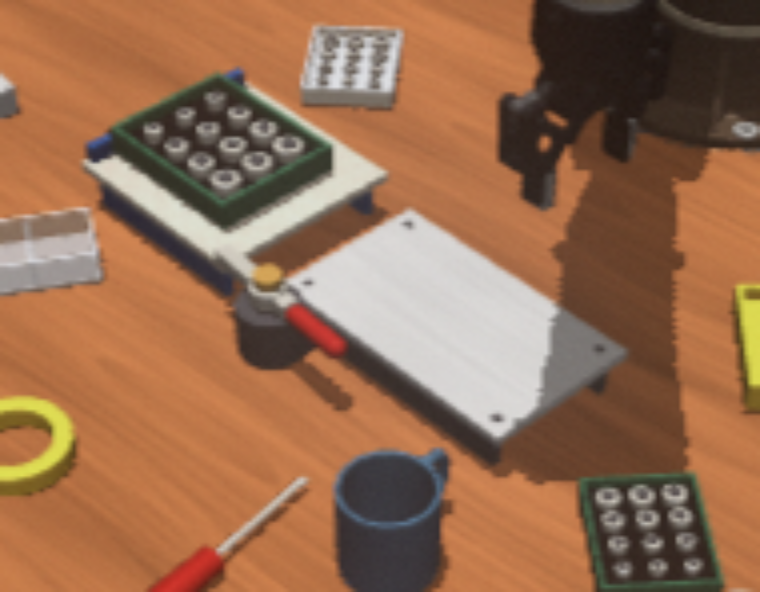

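View pics/t4c.png

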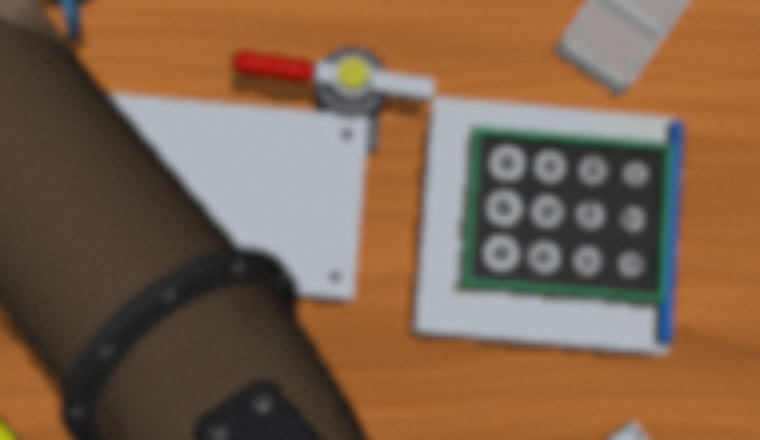

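Both views show the tray flush and square against the blue fence ((668,145) to (662,300) in the top crop). The clamp is swung clear, nothing else has moved, and the arm is touching nothing.

```bash
python3 -c "
from station import bot
print(bot.close_job())"
```

```text
the job is handed in; nothing more can be done
None
```

The job is handed in: the clamp gave anticlockwise and is swung about 1.45 rad clear, and the green tray was slid across the gap and sits squarely against the blue fence; I saw no other object disturbed.

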